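# Line a sample carrier up on two stops with a straightedge

## Robot

A 6-joint arm with a two-finger parallel gripper is mounted at the origin on the work surface. World frame = base frame: x ahead of the robot, y to its left, z up, the work surface at z = 0. Lengths are in m, angles in degrees, forces in N, time in s.
With the tool pointing down it reaches from about 0.4 to 0.825 m from the base axis. Payload 7 kg.
Tool frame: the origin (TCP) lies midway between the tips of the shut fingers; the grasp point (between the pads) lies 19 mm behind it; z points along the fingers, y is the line along which they close (so a half turn about z gives the same grasp; the last joint's range is limited). The gripper opens to 88 mm and grips with 3 to 60 N. Pads are 19 mm wide; open, the fingers measure 130 mm over their backs; the gripper's body (78 mm by 193 mm) begins 47 mm behind the grasp point.
Start: joints at [-54.311, 20.546, 0.682, 0, -70.136, -16.507], TCP at [0.222, -0.638, 0.227] pointing down, gripper open.
Joint ranges: [-176.03, 176.03], [-82.01, 121.73], [-58.28, 71.71], [-173.87, 95.51], [-174.79, -0.11], [-173.66, 173.66]. Speed limits (degrees/s): [136.94, 136.94, 172.46, 180, 180, 180].

## Interface

Orientations are given as [roll, pitch, yaw] about the fixed x, y, z axes, in that order (R = Rz(yaw) Ry(pitch) Rx(roll)).
In Python, from plant import telemetry, viewer, workorder gives the robot as it stands. The module is installed in compiled form; this text tells all that it offers.
- The arm moves only by the tool carry_out, never from a script. Its argument "rows" is a list of rows, each a list of 6 numbers: the shift along the tool's x, y, z in m, then the turn, a rotation vector about the tool's x, y, z in rad. In form: [[tx, ty, tz, ax, ay, az], ...]. A call has 1 to 8 rows; each row is the pose to reach, as a shift and turn from the pose commanded when the call began, along the tool's axes at that moment; what a row does not reach only later rows make up. A row lasts 1/8 s, in which the tool goes at most 62.5 mm and 10.7 degrees, less where a joint would pass 70% of its speed; a pose out of reach is approached as far as the arm can. A call with a gripper value outside its range is refused whole. "grip" is the gripper's target within -1 to 1 (fully open at 1, half-way at 0, shut at -1), set as the call begins (left out, the last holds). The fingers move at their own pace and stop on an object; the grip force is fixed at half the most. Time passes only in rows, so rows that repeat a pose let the fingers close. It gives the time, the measured TCP pose, the force, the opening and the grip force at its end, in the units of the state.
- telemetry.get_obs(): the state, without advancing time (a new reading comes with each control period).
- viewer.snapshot(name): name is "scene" or "top"; returns the picture (420x560x3 uint8, red, green, blue); there is no depth.
- viewer.camera_info(name): a dict with "intrinsics" (3x3 intrinsics, pixels), "k1" (the pictures are not rectified: a ray, as slopes to the right and down, at radius r is drawn at 1 + k1 r^2 times it, then the intrinsics apply), "extrinsics" (4x4, takes a point from camera to world coordinates). Camera axes: x right, y down, z forward; pixel columns grow to the right and rows downward; lengths in m; the calibration is good to about 2 mm. A picture is of the moment at which its call begins. camera_info takes no time and is no camera call.
- workorder.close_job(): hands the job in; it is judged then, once.
The state is a dict: "clock": time; "joint_pos": joint angles; "qvel": joint speeds; "tau": joint torques, N m; "tool_pos": TCP position; "orientation": TCP orientation; "force": force on the tool from outside, world axes, zero at the start; "moment": the same for the moment, N m; "opening": finger opening in m; "gripper_force": force on a finger pad.
Only numpy, scipy, OpenCV 4.12 (cv2) and the standard library are available. Lean on these libraries where they do the work, as an engineer would, in place of code of your own. Each camera call takes 0.05 s, during which the arm holds its last target. There are 200 camera calls.

## Task

Line the sample up on the fixture plate: stand the steel straightedge on the plate, between the sample carrier and the two round stops, and slide it until it is pressed lightly against both stops at once. Then bring the square sample carrier up to the straightedge so that its edge lies flush along it, with the straightedge still touching both stops. Do not ram the stops or tip the carrier, leave the other things on the bench where they are, and let go at the end.

Things in the scene. Friction and masses are not known exactly. Their poses are not given: they have to be found in the camera images.
- straightedge: Loose ground-steel straightedge, a bar 180 mm long, 24 mm wide, 22 mm high, about 0.5 kg, with a shallow channel along its top; its two long side faces are flat and alike. Starts upright on the bench mat (mat top 8 mm above the bench). Origin: centre of its underside; y along its length, x across its width, z up.
- plate: Fixed aluminium fixture plate screwed to the bench, 300 mm (x) by 240 mm (y), 15 mm thick, with two dark slots that the stops are screwed into. Origin: centre of its underside, so its working surface lies at z = 15 mm. x points away from the robot's side, towards the stops' side.
- stop_left: Fixed round steel stop on the plate, the left of the two seen from the robot: a button 16 mm in diameter and 18 mm tall, with a screw head 10 mm across rising 6 mm above it. Origin: its axis at the plate's surface; its axes are parallel to the plate's. It was clamped somewhere along its slot, so the line across the two stops is in general not square to the plate (up to 0.2 rad).
- stop_right: The right of the two stops, the same as the left one and about 120 mm from it. The straightedge belongs on the near side (the plate's -x side) of both stops, so that its far face touches them.
- carrier: Loose square sample carrier, a black block 60 x 60 mm, 14 mm high, about 0.14 kg, a round silvery wafer piece on top. Starts on the plate's near half. Origin: centre of its underside; x (away from the robot) and y along its edges; its far (+x) edge goes to the straightedge. Friction 0.5 to 0.75: pushed only at its middle it can bind askew on one corner; pushed at the side that lags it swings flush.
- level: Bystander: small spirit level, 206 mm long, 22 mm wide, 44 mm high, dark end caps, on the same mat as the straightedge; they may be either way round. Origin: centre of its underside, y along its length. Leave it where it is.
- loupe: Bystander: black magnifier, 38 mm in diameter, 34 mm high, standing on the plate near its near left corner. Origin: centre of its underside.
- wafer_box: Bystander: eight-sided clear wafer box, 236 mm across, 22 mm high, on the bench to the right. Origin: centre of its underside.
- screwdriver: Bystander: screwdriver lying on the bench, right of the plate. Origin: centre of its underside.
- jar: Bystander: white screw jar, 56 mm in diameter, 60 mm high, on the bench at the right. Origin: centre of its underside.
Mind the look-alikes: they are no part of the job. What is meant by the carrier is not pink or purple, and is the smaller of those in its own colour.

How it is judged:
By the outcome, as a careful person would: the job done as asked, in the order asked, and still so for the second after the job is handed in, with the robot touching nothing.
It also fails if it takes over 72 s, if anything falls off the work surface, if the arm or the gripper's body presses on something with over 40 N, if the wrist force passes 120 N, or if a joint passes its speed limit or range.

## Working session

There is one attempt and no reset: what is moved stays moved. The work goes in short steps, Python scripts to look and compute and a tool call to move; the robot and the scene stay as the last step left them, time stands still between calls to the robot, and variables do not carry over. Pictures are saved under pics/ and viewed, at most 10 in all, crops included, and the job is handed in when it is done.

Besides the shell and the picture viewer there is one more tool, called as name(argument=value, ...) on one line, values as JSON. carry_out: Moves the arm, as the interface text tells. Its arguments: {"type":"object","properties":{"rows":{"type":"array"},"grip":{"type":"number"}},"required":["rows"]}

```bash
mkdir -p pics
cat > h.py <<'E'
import numpy as np, cv2
from plant import telemetry, viewer, workorder
def cam(n):
    c=viewer.camera_info(n); return np.array(c['intrinsics']),float(c['k1']),np.array(c['extrinsics'])
def ray(n,uv):
    K,k1,E=cam(n); p=np.linalg.inv(K)@[uv[0],uv[1],1]; d=p[:2]/p[2]; u=d.copy()
    for _ in range(30): u=d/(1+k1*(u@u))
    v=E[:3,:3]@[u[0],u[1],1]; return E[:3,3],v/np.linalg.norm(v)
def plane(n,uv,z):
    o,v=ray(n,uv); return o+v*(z-o[2])/v[2]
def tri(a,b):
    o1,v1=ray('scene',a); o2,v2=ray('top',b)
    s=np.linalg.lstsq(np.c_[v1,-v2],o2-o1,rcond=None)[0]
    p,q=o1+v1*s[0],o2+v2*s[1]; return (p+q)/2,np.linalg.norm(p-q)
def proj(n,P):
    K,k1,E=cam(n); p=E[:3,:3].T@(np.array(P)-E[:3,3]); u=p[:2]/p[2]; u=u*(1+k1*(u@u)); return (K@[u[0],u[1],1])[:2]
def snap(n,f):
    im=viewer.snapshot(n); cv2.imwrite('pics/'+f,im[:,:,::-1]); return im
E
python3 - <<'E'
from h import *
for n in('scene','top'):
    snap(n,n+'0.png'); K,k,E=cam(n); print(n,K.round(1).tolist(),k,E.round(3).tolist())
print(telemetry.get_obs())
E
```

```text
scene [[379.4, 0.0, 282.0], [0.0, 379.4, 210.2], [0.0, 0.0, 1.0]] -0.10775614369313545 [[-0.415, 0.641, -0.645, 1.064], [0.91, 0.279, -0.307, 0.165], [-0.017, -0.715, -0.699, 0.66], [0.0, 0.0, 0.0, 1.0]]
top [[519.7, 0.0, 284.3], [0.0, 519.7, 213.5], [0.0, 0.0, 1.0]] -0.1182063401608595 [[-0.007, -0.996, 0.087, 0.375], [-1.0, 0.007, -0.0, -0.092], [-0.001, -0.087, -0.996, 1.541], [0.0, 0.0, 0.0, 1.0]]
{'clock': 0.1, 'joint_pos': array([-5.43083658e+01,  2.05866410e+01,  6.41042946e-01, -1.78669120e-02,
       -7.01381202e+01, -1.65069253e+01]), 'qvel': array([-0.04075177, -0.1621863 ,  0.19980357,  0.00866393,  0.14624353,
        0.02414832]), 'tau': array([-2.29814890e-03, -5.84161198e+01,  2.93753242e+01,  7.01544151e+00,
        1.02985388e-02, -5.28675787e-05]), 'tool_pos': array([ 0.22164801, -0.63711053,  0.22573912]), 'orientation': array([ 1.79914959e+02, -7.68421637e-03, -1.60821368e+02]), 'force': array([-0.3589195 ,  0.40402477, -0.16171492]), 'moment': array([ 0.02410435, -0.0110866 , -0.0293198 ]), 'gripper_force': 0.0, 'opening': 0.08786161518889926}
```

View pics/scene0.png

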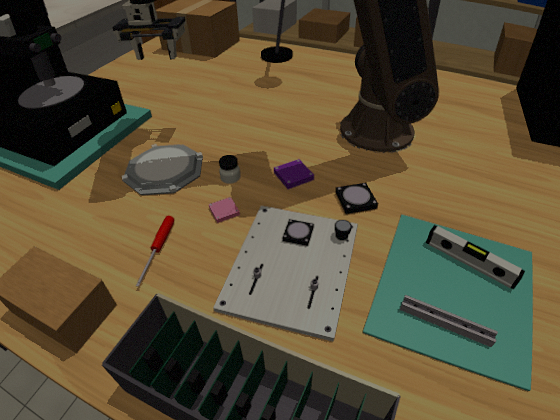

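View pics/top0.png

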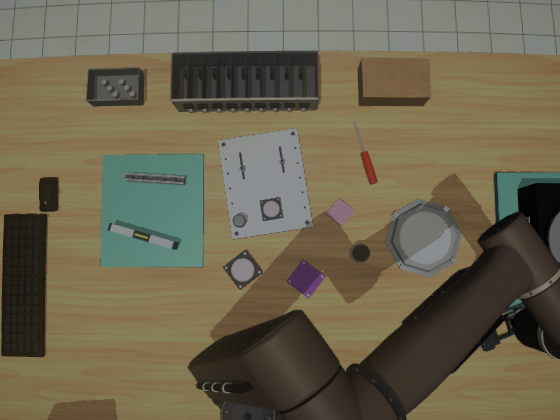

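The scene view shows the straightedge at (447,320), the level at (475,255), the stops at (257,275) and (314,288), and the loupe at (343,230). In the top view the straightedge is at (155,179), the level at (143,237), and the stops at (242,163) and (282,158).
Carrier candidates in top: black (271,209) on the plate, black (243,269) on the bench and larger, purple (306,278), pink (341,211). The description fits (271,209): it is the smaller black one and sits on the plate's near half. I'll confirm this in a crop.

Run:
```python
from h import *
t=cv2.imread('pics/top0.png'); s=cv2.imread('pics/scene0.png')
cv2.imwrite('pics/tc.png',cv2.resize(t[128:298,95:320],None,fx=3.5,fy=3.5,interpolation=cv2.INTER_CUBIC))
cv2.imwrite('pics/sc.png',cv2.resize(s[180:350,210:375],None,fx=3.5,fy=3.5,interpolation=cv2.INTER_CUBIC))
def comps(im,mask,roi,nm,amin=60):
    m=np.zeros_like(mask); x0,y0,x1,y1=roi; m[y0:y1,x0:x1]=mask[y0:y1,x0:x1]
    for c in cv2.findContours(m,cv2.RETR_EXTERNAL,cv2.CHAIN_APPROX_NONE)[0]:
        if cv2.contourArea(c)>amin:
            r=cv2.minAreaRect(c); print(nm,int(cv2.contourArea(c)),np.round(r[0],1),np.round(r[1],1),round(r[2],1),cv2.boxPoints(r).round(1).tolist())
for im,nm,roi,rc in((t,'top',(108,160,200,262),(225,140,312,230)),(s,'scene',(385,222,532,360),(225,212,350,320))):
    h=cv2.cvtColor(im,cv2.COLOR_BGR2HSV)
    green=cv2.inRange(h,(70,60,40),(95,255,255))
    comps(im,cv2.bitwise_not(green),roi,nm+' mat')
    comps(im,cv2.inRange(im,(0,0,0),(75,75,75)),rc,nm+' dark',15)
```

```text
top mat 501 [142.9 236. ] [71.   8.6] 16.2 [[107.5999984741211, 230.1999969482422], [110.0, 222.0], [178.1999969482422, 241.8000030517578], [175.8000030517578, 250.10000610351562]]
top mat 475 [154.2 178. ] [60.3  9.1] 3.8 [[123.80000305175781, 180.5], [124.4000015258789, 171.39999389648438], [184.60000610351562, 175.39999389648438], [184.0, 184.5]]
top dark 347 [271.  208.6] [20.2 19.9] 80.5 [[259.5, 200.1999969482422], [279.20001220703125, 197.0], [282.5, 216.89999389648438], [262.8999938964844, 220.1999969482422]]
scene mat 454 [410.5 350. ] [18. 51.] 90.0 [[385.0, 341.0], [436.0, 341.0], [436.0, 359.0], [385.0, 359.0]]
scene mat 1576 [448.6 320.7] [101.2  17.3] 21.7 [[398.3999938964844, 310.0], [404.79998779296875, 294.0], [498.79998779296875, 331.29998779296875], [492.5, 347.3999938964844]]
scene mat 2094 [474.2 256.4] [102.   22.9] 27.6 [[423.70001220703125, 242.89999389648438], [434.29998779296875, 222.60000610351562], [524.7000122070312, 270.0], [514.0999755859375, 290.20001220703125]]
scene mat 1458 [480.  236.5] [ 29. 102.] 90.0 [[429.0, 222.0], [531.0, 222.0], [531.0, 251.
[... 398 characters left out ...]
3125], [310.1000061035156, 308.70001220703125]]
scene dark 75 [255.6 279. ] [ 7.4 32.1] 12.3 [[248.60000610351562, 293.8999938964844], [255.39999389648438, 262.6000061035156], [262.6000061035156, 264.1000061035156], [255.8000030517578, 295.5]]
scene dark 134 [342.  230.5] [21. 14.] 90.0 [[335.0, 220.0], [349.0, 220.0], [349.0, 241.0], [335.0, 241.0]]
scene dark 568 [297.4 232.3] [28.4 23.5] 11.3 [[281.20001220703125, 241.0], [285.79998779296875, 218.0], [313.70001220703125, 223.5], [309.1000061035156, 246.60000610351562]]
scene dark 19 [232.  215.6] [ 2.7 14.9] 69.4 [[224.60000610351562, 216.89999389648438], [238.5, 211.6999969482422], [239.5, 214.1999969482422], [225.5, 219.39999389648438]]
```

View pics/tc.png

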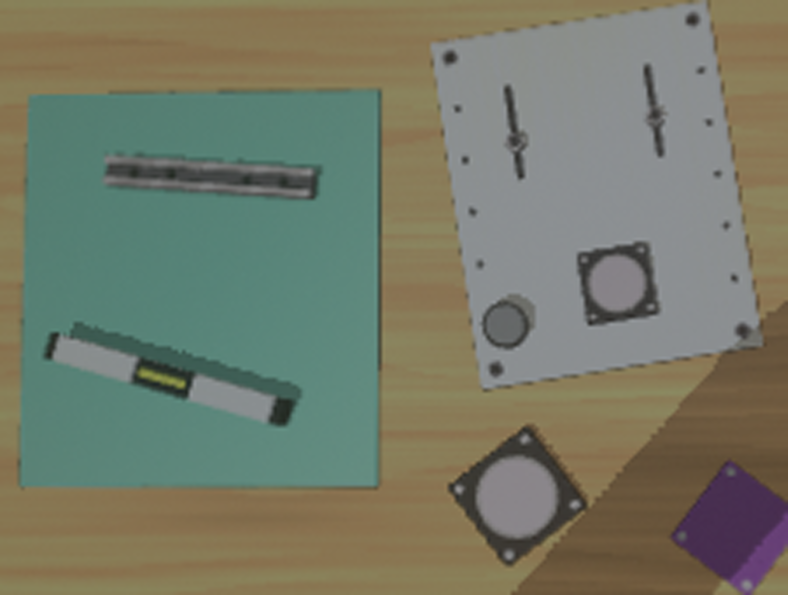

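View pics/sc.png

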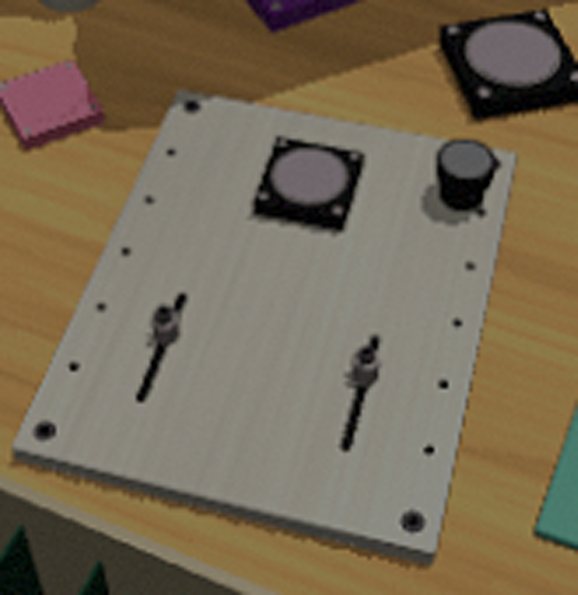

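The crops confirm it. The carrier is the smaller black block on the plate (top crop (618,284) → top (271,209)). The look-alike at top crop (517,497) is larger and off the plate. Stop heads in crops: left at top crop (516,141) and scene crop (367,352); right at top crop (655,117) and scene crop (165,316).

```bash
cat > meas.py <<'E'
from h import *
t=cv2.imread('pics/top0.png'); s=cv2.imread('pics/scene0.png')
T=lambda x,y:np.array([95+(x+.5)/3.5-.5,128+(y+.5)/3.5-.5]); S=lambda x,y:np.array([210+(x+.5)/3.5-.5,180+(y+.5)/3.5-.5])
for nm,a,b in(('stopL',S(367,351),T(516,141)),('stopR',S(165,314),T(655,117)),('carrier',S(309,177),T(617,283)),
  ('plate NL screw',S(482,211),T(496,369)),('plate FL',S(412,521),T(450,57)),('plate FR',S(45,430),T(693,19)),('plate NR',S(191,105),T(742,331))):
    p,e=tri(a,b); print(nm,(p*1000).round(1),'gap',round(e*1000,1))
def rect(n,im,mask,roi,z,nm,amin):
    m=np.zeros_like(mask); x0,y0,x1,y1=roi; m[y0:y1,x0:x1]=mask[y0:y1,x0:x1]
    c=max(cv2.findContours(m,cv2.RETR_EXTERNAL,cv2.CHAIN_APPROX_NONE)[0],key=cv2.contourArea)
    P=np.array([plane(n,q,z)[:2]*1000 for q in c[:,0].astype(float)],np.float32)
    r=cv2.minAreaRect(P); print(nm,np.round(r[0],1),np.round(r[1],1),round(r[2],1),cv2.boxPoints(r).round(0).tolist()); return r
g=cv2.cvtColor(t,cv2.COLOR_BGR2HSV); gs=cv2.cvtColor(s,cv2.COLOR_BGR2HSV)
ng=cv2.bitwise_not(cv2.inRange(g,(70,60,40),(95,255,255))); ngs=cv2.bitwise_not(cv2.inRange(gs,(70,60,40),(95,255,255)))
rect('top',t,ng,(115,165,195,195),.030,'bar top',0)
rect('scene',s,ngs,(395,285,505,352),.030,'bar scene@30',0)
rect('top',t,ng,(104,218,182,255),.052,'level',0)
rect('top',t,cv2.inRange(t,(0,0,0),(75,75,75)),(250,190,290,225),.029,'carrier',0)
pl=cv2.inRange(g,(0,0,120),(180,45,255)); pl=cv2.inRange(t,(110,110,110),(255,255,255))
rect('top',t,pl,(212,122,318,245),.015,'plate',0)
# bar ends: bright-pixel profile
print('bar pix sat/val', g[178,120:190,1].tolist())
cv2.imwrite('pics/bar.png',np.hstack([cv2.resize(s[285:355,395:505],(440,280),interpolation=cv2.INTER_CUBIC),cv2.resize(t[160:195,112:197],(340,140),interpolation=cv2.INTER_CUBIC).repeat(2,0)]))
E
python3 meas.py
```

```text
stopL [641.6  31.2  35.6] gap 1.4
stopR [662.  -86.3  32. ] gap 0.4
carrier [522.5 -53.5  25.8] gap 0.4
plate NL screw [454.7  50.8 -31.4] gap 5.2
plate FL [719.3  89.   13.3] gap 0.3
plate FR [ 750.4 -119.    13.6] gap 0.4
plate NR [ 482.5 -158.8   14.3] gap 1.5
bar top [615.5 292.4] [181.8  27.2] 85.6 [[595.0, 203.0], [622.0, 201.0], [636.0, 382.0], [609.0, 384.0]]
bar scene@30 [625.1 293.2] [179.9  38.9] 85.6 [[599.0, 205.0], [638.0, 202.0], [651.0, 381.0], [613.0, 384.0]]
level [442.9 317.8] [209.9  24.9] 73.8 [[402.0, 220.0], [426.0, 213.0], [484.0, 415.0], [460.0, 422.0]]
carrier [521.9 -53.7] [59.4 58.2] 9.1 [[488.0, -30.0], [497.0, -87.0], [556.0, -78.0], [547.0, -20.0]]
plate [601.1 -34.6] [299.7 239.7] 8.5 [[435.0, 62.0], [471.0, -175.0], [767.0, -131.0], [731.0, 106.0]]
bar pix sat/val [86, 86, 86, 83, 54, 7, 2, 3, 3, 6, 6, 7, 16, 26, 12, 7, 8, 11, 12, 17, 8, 7, 16, 32, 38, 12, 11, 7, 7, 7, 11, 7, 11, 11, 11, 11, 11, 11, 11, 14, 7, 7, 11, 11, 20, 23, 22, 11, 11, 7, 11, 8, 11, 11, 11, 16, 8, 7, 3, 3, 6, 6, 6, 8, 15, 64, 81, 82, 81, 82]
```

View pics/bar.png

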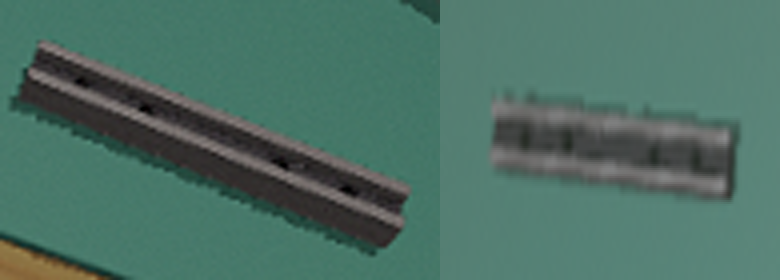

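The bar crop shows the straightedge upright with its channel up. In the scene view the top-face end centres are at about (404,299.5) and (496,336.8), and in top at about (183.8,180.4) and (125.8,176.6). I'll check its height by triangulation and set up the move helper.

```bash
cat > mv.py <<'E'
import sys,json,os
from h import *
from scipy.spatial.transform import Rotation as R
# usage: mv.py x y z yaw  (mm, deg) -> prints shift from the tracked commanded pose, stores rounded result
F='cmd.json'
c=json.load(open(F)) if os.path.exists(F) else [222,-638,227,-160.82]
def shift(t):
    M=R.from_euler('xyz',[180,0,c[3]],degrees=True).as_matrix()
    d=(M.T@(np.array(t[:3])-c[:3])/1000).round(4); az=round(-np.radians(t[3]-c[3]),3)
    n=(np.array(c[:3])+M@d*1000).tolist()+[c[3]-np.degrees(az)]
    print('row',d.tolist(),'az',az,'rows needed',round(max(np.linalg.norm(d)/.0625,abs(az)/.1867),1)); return n
def obs():
    o=telemetry.get_obs(); print('t',round(o['clock'],2),'pos',(o['tool_pos']*1000).round(1),'rpy',o['orientation'].round(2),'F',o['force'].round(1),'M',o['moment'].round(2),'open',round(o['opening']*1000,1),'gf',round(o['gripper_force'],1))
if __name__=='__main__':
    a=list(map(float,sys.argv[1:]))
    obs(); print('cmd',np.round(c,1))
    for i in range(0,len(a),4): c=shift(a[i:i+4])
    json.dump(list(c),open(F,'w'))
E
python3 - <<'E'
from h import *
for a,b in(((404,299.5),(183.8,180.4)),((496.2,336.8),(125.8,176.6))):
    p,e=tri(a,b); print((p*1000).round(1),round(e*1000,1),(plane('top',b,.03)*1000).round(1),(plane('scene',a,.03)*1000).round(1))
for n,q in(('L',(516,141)),('R',(655,117))):
    print(n,(plane('top',(95+(q[0]+.5)/3.5-.5,128+(q[1]+.5)/3.5-.5),.039)*1000).round(1))
for n,q in(('L',(367,351)),('R',(165,314))):
    print(n,(plane('scene',(210+(q[0]+.5)/3.5-.5,180+(q[1]+.5)/3.5-.5),.039)*1000).round(1))
E
python3 mv.py 460 -230 200 -94.4 616 180 180 -94.4 616 292 100 -94.4
```

```text
[608.1 205.7  23.9] 2.2 [607.3 203.4  30. ] [612.1 206.3  30. ]
[622.  382.8  23.1] 5.0 [620.6 378.1  30. ] [626.3 383.1  30. ]
L [641.2  30.3  39. ]
R [660.6 -86.2  39. ]
L [643.7  32.6  39. ]
R [666.6 -83.8  39. ]
t 0.1 pos [ 221.6 -637.1  225.7] rpy [ 1.7991e+02 -1.0000e-02 -1.6082e+02] F [-0.4  0.4 -0.2] M [ 0.02 -0.01 -0.03] open 87.9 gf 0.0
cmd [ 222.  -638.   227.  -160.8]
row [-0.3588, 0.3072, 0.027] az -1.159 rows needed 7.6
row [-0.4208, -0.124, 0.02] az -0.0 rows needed 7.0
row [-0.1116, 0.0086, 0.08] az -0.0 rows needed 2.2
```

carry_out(rows=[[-0.3588, 0.3072, 0.027, 0, 0, -1.159], [-0.3588, 0.3072, 0.027, 0, 0, -1.159], [-0.3588, 0.3072, 0.027, 0, 0, -1.159], [-0.3588, 0.3072, 0.027, 0, 0, -1.159], [-0.3588, 0.3072, 0.027, 0, 0, -1.159], [-0.3588, 0.3072, 0.027, 0, 0, -1.159], [-0.3588, 0.3072, 0.027, 0, 0, -1.159], [-0.3588, 0.3072, 0.027, 0, 0, -1.159]], grip=1)

```text
clock: 1.1
tool_pos: [0.4605, -0.227, 0.1993]
orientation: [180.0, 0.0, -94.3]
force: [0.2, -0.9, 0.5]
opening: 0.0877
gripper_force: 0.0
```

carry_out(rows=[[-0.4208, -0.124, 0.02, 0, 0, 0], [-0.4208, -0.124, 0.02, 0, 0, 0], [-0.4208, -0.124, 0.02, 0, 0, 0], [-0.4208, -0.124, 0.02, 0, 0, 0], [-0.4208, -0.124, 0.02, 0, 0, 0], [-0.4208, -0.124, 0.02, 0, 0, 0], [-0.4208, -0.124, 0.02, 0, 0, 0], [-0.4208, -0.124, 0.02, 0, 0, 0]])

```text
clock: 2.1
tool_pos: [0.6162, 0.1842, 0.1778]
orientation: [179.9, -0.1, -94.2]
force: [-0.4, -0.5, -0.4]
opening: 0.0876
gripper_force: 0.0
```

carry_out(rows=[[-0.1116, 0.0086, 0.08, 0, 0, 0], [-0.1116, 0.0086, 0.08, 0, 0, 0], [-0.1116, 0.0086, 0.08, 0, 0, 0], [-0.1116, 0.0086, 0.08, 0, 0, 0], [-0.1116, 0.0086, 0.08, 0, 0, 0]])

```text
clock: 2.72
tool_pos: [0.6163, 0.2915, 0.1007]
orientation: [-179.9, 0.0, -94.5]
force: [0.6, -0.3, 0.6]
opening: 0.0878
gripper_force: 0.0
```

```bash
python3 mv.py 617 292 11 -94.4
```

```text
t 2.73 pos [616.3 291.5 100.7] rpy [-1.7994e+02  4.0000e-02 -9.4460e+01] F [ 0.6 -0.3  0.6] M [ 0.02  0.09 -0.01] open 87.8 gf 0.0
cmd [616.  292.  100.  -94.4]
row [-0.0001, -0.001, 0.089] az -0.0 rows needed 1.4
```

carry_out(rows=[[0, -0.001, 0.05, 0, 0, 0], [0, -0.001, 0.075, 0, 0, 0], [0, -0.001, 0.089, 0, 0, 0], [0, -0.001, 0.089, 0, 0, 0]])

```text
clock: 3.22
tool_pos: [0.617, 0.2916, 0.0108]
orientation: [180.0, -0.0, -94.5]
force: [-0.9, -0.4, 0.6]
opening: 0.0876
gripper_force: 0.0
```

carry_out(rows=[[0, 0, 0, 0, 0, 0], [0, 0, 0, 0, 0, 0], [0, 0, 0, 0, 0, 0], [0, 0, 0, 0, 0, 0], [0, 0, 0, 0, 0, 0], [0, 0, 0, 0, 0, 0]], grip=-1)

```text
clock: 3.98
tool_pos: [0.6167, 0.2924, 0.0105]
orientation: [180.0, -0.0, -94.4]
force: [0.2, 0.4, 0.1]
opening: 0.0331
gripper_force: 0.0
```

carry_out(rows=[[0, 0, 0, 0, 0, 0], [0, 0, 0, 0, 0, 0], [0, 0, 0, 0, 0, 0]])

```text
clock: 4.35
tool_pos: [0.6168, 0.2924, 0.0106]
orientation: [-180.0, 0.0, -94.4]
force: [1.6, 0.2, -0.7]
opening: 0.0239
gripper_force: 30.0
```

```bash
python3 mv.py 617 292 81 -94.4 600 60 70 -80.2 605 -28 70 -80.2
```

```text
t 4.35 pos [616.8 292.4  10.6] rpy [-179.99    0.    -94.41] F [ 1.6  0.2 -0.7] M [ 0.08 -0.22  0.02] open 23.9 gf 30.0
cmd [617.  292.   11.  -94.4]
row [-0.0, -0.0, -0.07] az -0.0 rows needed 1.1
row [0.2326, -0.0009, 0.011] az -0.248 rows needed 3.7
row [0.0876, 0.01, 0.0] az -0.0 rows needed 1.4
```

carry_out(rows=[[0, 0, -0.02, 0, 0, 0], [0, 0, -0.05, 0, 0, 0], [0, 0, -0.07, 0, 0, 0], [0, 0, -0.07, 0, 0, 0]])

```text
clock: 4.85
tool_pos: [0.6169, 0.2927, 0.0814]
orientation: [-179.9, 0.1, -94.4]
force: [1.1, -0.1, -5.7]
opening: 0.0238
gripper_force: 30.0
```

carry_out(rows=[[0.04, 0, 0.003, 0, 0, -0.04], [0.09, 0, 0.006, 0, 0, -0.1], [0.14, 0, 0.01, 0, 0, -0.15], [0.19, -0.0009, 0.011, 0, 0, -0.2], [0.2326, -0.0009, 0.011, 0, 0, -0.248], [0.2326, -0.0009, 0.011, 0, 0, -0.248]])

```text
clock: 5.6
tool_pos: [0.5975, 0.0571, 0.0676]
orientation: [179.8, -0.0, -80.4]
force: [-0.1, 0.5, -5.8]
opening: 0.0239
gripper_force: 30.0
```

carry_out(rows=[[0.04, 0.004, 0, 0, 0, 0], [0.08, 0.01, 0, 0, 0, 0], [0.0876, 0.01, 0, 0, 0, 0], [0.0876, 0.01, 0, 0, 0, 0]])

```text
clock: 6.1
tool_pos: [0.6044, -0.0277, 0.0685]
orientation: [179.9, 0.0, -80.3]
force: [0.3, 0.3, -5.6]
opening: 0.0236
gripper_force: 30.0
```

```bash
python3 - <<'E'
from h import *
snap('top','t1.png'); snap('scene','s1.png')
t=cv2.imread('pics/t1.png'); s=cv2.imread('pics/s1.png')
a=cv2.resize(t[110:250,200:330],(390,420),interpolation=cv2.INTER_CUBIC); b=cv2.resize(s[190:350,200:370],(410,420),interpolation=cv2.INTER_CUBIC)
cv2.imwrite('pics/c1.png',np.hstack([a,b]))
E
python3 mv.py
```

```text
t 6.2 pos [604.6 -26.7  69. ] rpy [ 1.7996e+02  1.0000e-02 -8.0180e+01] F [-0.   0.4 -4.6] M [ 0.02  0.16 -0.04] open 23.3 gf 30.0
cmd [605.  -28.   70.  -80.2]
```

View pics/c1.png

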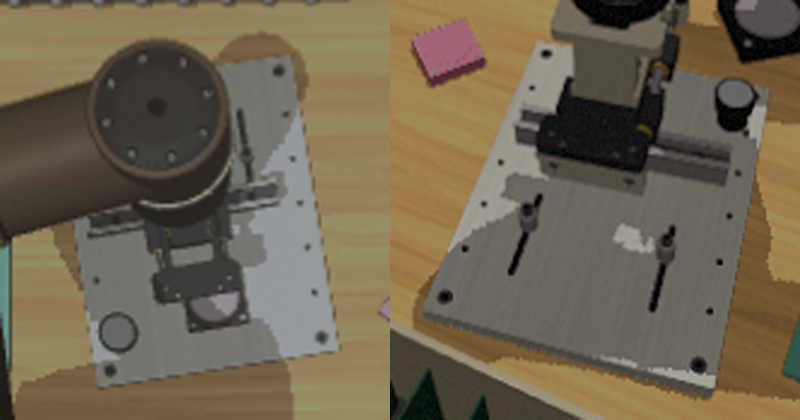

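Held at 24 mm, and the image shows the bar over the plate, with the carrier (c1 left (217,305)) on the near side and the stops (c1 right (528,215) and (667,245)) on the far side. I'll lower it slowly onto the plate.

carry_out(rows=[[0, 0, 0.025, 0, 0, 0], [0, 0, 0.045, 0, 0, 0], [0, 0, 0.05, 0, 0, 0], [0, 0, 0.05, 0, 0, 0]])

```text
clock: 6.7
tool_pos: [0.6049, -0.0269, 0.0196]
orientation: [180.0, -0.0, -80.1]
force: [0.8, -0.7, -5.2]
opening: 0.0236
gripper_force: 30.0
```

carry_out(rows=[[0, 0, 0.0005, 0, 0, 0], [0, 0, 0.001, 0, 0, 0], [0, 0, 0.001, 0, 0, 0]])

```text
clock: 7.08
tool_pos: [0.605, -0.0276, 0.019]
orientation: [-180.0, 0.0, -80.2]
force: [0.6, 0.5, -5.3]
opening: 0.0238
gripper_force: 30.0
```

carry_out(rows=[[0, 0, 0.0005, 0, 0, 0], [0, 0, 0.001, 0, 0, 0], [0, 0, 0.001, 0, 0, 0]])

```text
clock: 7.45
tool_pos: [0.6048, -0.0277, 0.0175]
orientation: [180.0, -0.0, -80.2]
force: [-0.5, -0.3, -5.8]
opening: 0.0237
gripper_force: 30.0
```

carry_out(rows=[[0, 0, 0.0003, 0, 0, 0], [0, 0, 0.0006, 0, 0, 0], [0, 0, 0.0006, 0, 0, 0]])

```text
clock: 7.82
tool_pos: [0.6048, -0.0276, 0.0175]
orientation: [-180.0, -0.0, -80.2]
force: [-2.7, 0.7, 5.3]
opening: 0.0239
gripper_force: 30.0
```

carry_out(rows=[[0, 0, 0.0003, 0, 0, 0], [0, 0, 0.0006, 0, 0, 0], [0, 0, 0.0006, 0, 0, 0]])

```text
clock: 8.2
tool_pos: [0.6048, -0.0276, 0.0175]
orientation: [-180.0, -0.0, -80.2]
force: [-5.9, 1.3, 10.3]
opening: 0.0237
gripper_force: 30.0
```

carry_out(rows=[[0.002, -0.004, -0.001, 0, 0, 0], [0.005, -0.011, -0.001, 0, 0, 0], [0.0076, -0.016, -0.001, 0, 0, 0], [0.0076, -0.019, -0.001, 0, 0, 0], [0.0076, -0.019, -0.001, 0, 0, 0]])

```text
clock: 8.82
tool_pos: [0.6251, -0.0324, 0.0175]
orientation: [180.0, -0.0, -80.2]
force: [-3.7, -0.5, 4.9]
opening: 0.0234
gripper_force: 30.0
```

carry_out(rows=[[0, -0.001, 0, 0, 0, 0], [0, -0.002, 0, 0, 0, 0], [0, -0.003, 0, 0, 0, 0]])

```text
clock: 9.2
tool_pos: [0.6274, -0.0319, 0.0175]
orientation: [179.9, -0.0, -80.2]
force: [-5.4, -1.0, 5.9]
opening: 0.0236
gripper_force: 30.0
```

carry_out(rows=[[0, -0.0005, 0, 0, 0, 0], [0, -0.001, 0, 0, 0, 0], [0, -0.0015, 0, 0, 0, 0]])

```text
clock: 9.57
tool_pos: [0.6288, -0.0316, 0.0175]
orientation: [179.9, -0.0, -80.2]
force: [-4.9, -0.5, 6.9]
opening: 0.024
gripper_force: 30.0
```

```bash
python3 mv.py
python3 - <<'E'
from h import *
snap('top','t2.png'); snap('scene','s2.png')
s=cv2.imread('pics/s2.png')
cv2.imwrite('pics/c2.png',cv2.resize(s[220:320,200:360],(800,500),interpolation=cv2.INTER_CUBIC))
E
```

```text
t 9.57 pos [628.8 -31.6  17.5] rpy [ 1.7994e+02 -2.0000e-02 -8.0210e+01] F [-4.9 -0.5  6.9] M [-0.35  2.18  0.02] open 24.0 gf 30.0
cmd [605.  -28.   70.  -80.2]
```

View pics/c2.png

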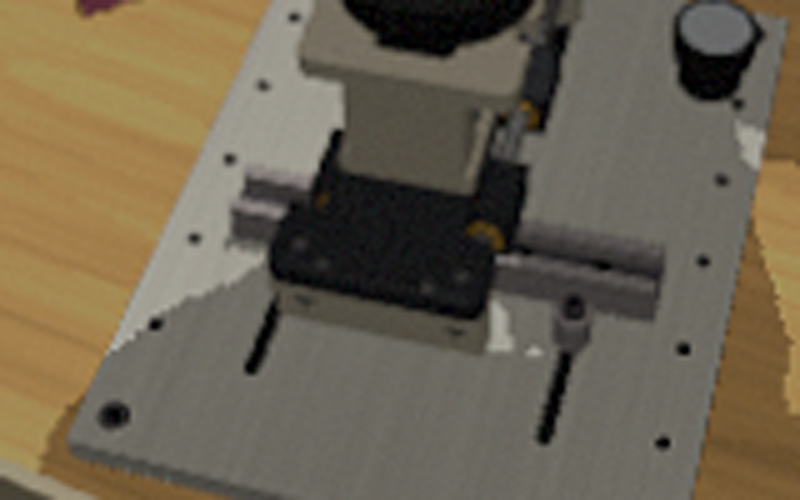

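c2 shows the bar just short of the left stop (572,320), with the right stop hidden behind the gripper. I'll ease the downforce and close in with small steps.

carry_out(rows=[[0, -0.0005, -0.0005, 0, 0, 0], [0, -0.001, -0.0005, 0, 0, 0], [0, -0.0015, -0.0005, 0, 0, 0]])

```text
clock: 10.05
tool_pos: [0.6308, -0.0309, 0.0175]
orientation: [180.0, 0.0, -80.2]
force: [-1.7, -0.5, -2.4]
opening: 0.024
gripper_force: 30.0
```

```bash
python3 mv.py
```

```text
t 10.05 pos [630.8 -30.9  17.5] rpy [179.99   0.   -80.21] F [-1.7 -0.5 -2.4] M [-0.15  0.62 -0.02] open 24.0 gf 30.0
cmd [605.  -28.   70.  -80.2]
```

carry_out(rows=[[0, -0.0004, 0, 0, 0, 0], [0, -0.0008, 0, 0, 0, 0], [0, -0.001, 0, 0, 0, 0]])

```text
clock: 10.42
tool_pos: [0.6318, -0.0305, 0.0176]
orientation: [-180.0, 0.0, -80.2]
force: [0.6, -1.1, -5.1]
opening: 0.0241
gripper_force: 30.0
```

```bash
python3 mv.py
```

```text
t 10.43 pos [631.8 -30.5  17.6] rpy [-1.7999e+02  1.0000e-02 -8.0200e+01] F [ 0.6 -1.1 -5.1] M [0.02 0.16 0.07] open 24.1 gf 30.0
cmd [605.  -28.   70.  -80.2]
```

carry_out(rows=[[0, -0.0004, 0, 0, 0, 0], [0, -0.0008, 0, 0, 0, 0], [0, -0.001, 0, 0, 0, 0]])

```text
clock: 10.8
tool_pos: [0.6327, -0.0305, 0.0179]
orientation: [-180.0, 0.0, -80.2]
force: [-0.9, 0.3, -5.5]
opening: 0.0238
gripper_force: 30.0
```

```bash
python3 mv.py
```

```text
t 10.8 pos [632.7 -30.5  17.9] rpy [-179.99    0.    -80.2 ] F [-0.9  0.3 -5.5] M [-0.02  0.11 -0.  ] open 23.8 gf 30.0
cmd [605.  -28.   70.  -80.2]
```

carry_out(rows=[[0, -0.0004, 0, 0, 0, 0], [0, -0.0008, 0, 0, 0, 0], [0, -0.001, 0, 0, 0, 0]])

```text
clock: 11.18
tool_pos: [0.6337, -0.0304, 0.0178]
orientation: [180.0, -0.0, -80.2]
force: [0.8, -0.7, -6.0]
opening: 0.0236
gripper_force: 30.0
```

```bash
python3 mv.py
```

```text
t 11.18 pos [633.7 -30.4  17.8] rpy [180.    -0.   -80.21] F [ 0.8 -0.7 -6. ] M [-0.01  0.09 -0.  ] open 23.6 gf 30.0
cmd [605.  -28.   70.  -80.2]
```

carry_out(rows=[[0, -0.0004, 0, 0, 0, 0], [0, -0.0008, 0, 0, 0, 0], [0, -0.001, 0, 0, 0, 0]])

```text
clock: 11.55
tool_pos: [0.6347, -0.0302, 0.0179]
orientation: [180.0, -0.0, -80.2]
force: [0.4, -0.4, -5.7]
opening: 0.0233
gripper_force: 30.0
```

```bash
python3 mv.py
```

```text
t 11.55 pos [634.7 -30.2  17.9] rpy [180.   -0.  -80.2] F [ 0.4 -0.4 -5.7] M [-0.01  0.14  0.  ] open 23.3 gf 30.0
cmd [605.  -28.   70.  -80.2]
```

carry_out(rows=[[0, -0.0004, 0, 0, 0, 0], [0, -0.0008, 0, 0, 0, 0], [0, -0.001, 0, 0, 0, 0]])

```text
clock: 11.92
tool_pos: [0.635, -0.0301, 0.0177]
orientation: [179.9, -0.0, -80.2]
force: [-3.8, 0.9, -3.7]
opening: 0.0237
gripper_force: 30.0
```

```bash
python3 mv.py
```

```text
t 11.93 pos [635.  -30.1  17.7] rpy [179.93  -0.   -80.2 ] F [-3.8  0.9 -3.7] M [-0.05  1.18  0.09] open 23.7 gf 30.0
cmd [605.  -28.   70.  -80.2]
```

Contact at x = 635 mm. I'll take a little more to see from the moment whether one or both stops are carrying load.

carry_out(rows=[[0, -0.0003, 0, 0, 0, 0], [0, -0.0005, 0, 0, 0, 0], [0, -0.0005, 0, 0, 0, 0]])

```text
clock: 12.3
tool_pos: [0.635, -0.0302, 0.0176]
orientation: [179.9, 0.0, -80.2]
force: [-6.3, -0.3, -2.3]
opening: 0.0239
gripper_force: 30.0
```

```bash
python3 mv.py
```

```text
t 12.3 pos [635.  -30.2  17.6] rpy [179.88   0.   -80.21] F [-6.3 -0.3 -2.3] M [-0.1   2.1   0.15] open 23.9 gf 30.0
cmd [605.  -28.   70.  -80.2]
```

carry_out(rows=[[0, 0, 0.0003, 0, 0, 0], [0, 0, 0, 0, 0, 0], [0, 0, 0, 0, 0, 0], [0, 0, 0, 0, 0, 0]], grip=-0.15)

```text
clock: 12.8
tool_pos: [0.6367, -0.0298, 0.0182]
orientation: [-179.9, -0.0, -80.2]
force: [0.0, -0.3, 0.2]
opening: 0.0371
gripper_force: 0.0
```

```bash
python3 mv.py
```

```text
t 12.8 pos [636.7 -29.8  18.2] rpy [-179.94   -0.    -80.19] F [ 0.  -0.3  0.2] M [0.05 0.1  0.04] open 37.1 gf 0.0
cmd [605.  -28.   70.  -80.2]
```

carry_out(rows=[[0, -0.002, 0, 0, 0, 0], [0, -0.003, 0, 0, 0, 0], [0, -0.0035, 0, 0, 0, 0], [0, -0.004, 0, 0, 0, 0]])

```text
clock: 13.3
tool_pos: [0.6401, -0.0292, 0.0178]
orientation: [180.0, -0.0, -80.2]
force: [1.1, 0.8, -0.7]
opening: 0.0373
gripper_force: 0.0
```

```bash
python3 mv.py
```

```text
t 13.3 pos [640.1 -29.2  17.8] rpy [180.   -0.  -80.2] F [ 1.1  0.8 -0.7] M [ 0.02  0.09 -0.  ] open 37.3 gf 0.0
cmd [605.  -28.   70.  -80.2]
```

carry_out(rows=[[0, -0.0003, 0, 0, 0, 0], [0, -0.0006, 0, 0, 0, 0], [0, -0.0008, 0, 0, 0, 0]])

```text
clock: 13.68
tool_pos: [0.6408, -0.0291, 0.0179]
orientation: [180.0, 0.0, -80.2]
force: [0.4, 0.8, -0.2]
opening: 0.0374
gripper_force: 0.0
```

```bash
python3 mv.py
```

```text
t 13.68 pos [640.8 -29.1  17.9] rpy [180.    0.  -80.2] F [ 0.4  0.8 -0.2] M [-0.02  0.11 -0.03] open 37.4 gf 0.0
cmd [605.  -28.   70.  -80.2]
```

carry_out(rows=[[0, -0.0003, 0, 0, 0, 0], [0, -0.0006, 0, 0, 0, 0], [0, -0.0006, 0, 0, 0, 0]])

```text
clock: 14.05
tool_pos: [0.6414, -0.029, 0.0179]
orientation: [-180.0, 0.0, -80.2]
force: [-1.4, 0.3, -0.7]
opening: 0.0372
gripper_force: 0.0
```

carry_out(rows=[[0, -0.0003, 0, 0, 0, 0], [0, -0.0006, 0, 0, 0, 0], [0, -0.0006, 0, 0, 0, 0]])

```text
clock: 14.42
tool_pos: [0.6415, -0.029, 0.0178]
orientation: [179.9, 0.0, -80.2]
force: [-2.3, 1.1, 1.2]
opening: 0.037
gripper_force: 1.3
```

```bash
python3 mv.py
```

```text
t 14.43 pos [641.5 -29.   17.8] rpy [179.94   0.   -80.21] F [-2.3  1.1  1.2] M [-0.03  1.11  0.04] open 37.0 gf 1.3
cmd [605.  -28.   70.  -80.2]
```

carry_out(rows=[[0, -0.0004, 0, 0, 0, 0], [0, -0.0008, 0, 0, 0, 0], [0, -0.0008, 0, 0, 0, 0]])

```text
clock: 14.8
tool_pos: [0.6415, -0.029, 0.0176]
orientation: [179.9, 0.0, -80.2]
force: [-5.9, -0.1, 3.4]
opening: 0.0369
gripper_force: 2.9
```

```bash
python3 mv.py
```

```text
t 14.8 pos [641.5 -29.   17.6] rpy [179.86   0.   -80.22] F [-5.9 -0.1  3.4] M [-0.07  2.29 -0.01] open 36.9 gf 2.9
cmd [605.  -28.   70.  -80.2]
```

carry_out(rows=[[0, -0.0004, 0, 0, 0, 0], [0, -0.0008, 0, 0, 0, 0], [0, -0.0008, 0, 0, 0, 0]])

```text
clock: 15.18
tool_pos: [0.6416, -0.029, 0.0176]
orientation: [179.8, 0.0, -80.2]
force: [-7.4, -0.9, 5.0]
opening: 0.0371
gripper_force: 3.9
```

```bash
python3 mv.py
```

```text
t 15.18 pos [641.6 -29.   17.6] rpy [179.79   0.   -80.23] F [-7.4 -0.9  5. ] M [-0.09  3.08 -0.  ] open 37.1 gf 3.9
cmd [605.  -28.   70.  -80.2]
```

Both stops carry the load: the push is centred, Mz is about 0 and the force is 7 N. I'll back off between the pads, lift, and clear the view.

carry_out(rows=[[0, 0.002, 0, 0, 0, 0], [0, 0.006, 0, 0, 0, 0], [0, 0.007, 0, 0, 0, 0], [0, 0.007, 0, 0, 0, 0]])

```text
clock: 15.68
tool_pos: [0.6371, -0.0297, 0.0181]
orientation: [-180.0, 0.0, -80.2]
force: [0.0, 0.0, -1.0]
opening: 0.0374
gripper_force: 0.0
```

```bash
cat > sync.py <<'E'
from h import *; import json
o=telemetry.get_obs(); json.dump([*(o['tool_pos']*1000+[0,0,.4]),o['orientation'][2]],open('cmd.json','w'))
E
python3 sync.py; python3 mv.py; python3 -c "
import json;c=json.load(open('cmd.json'));c[2]+=80;json.dump(c,open('cmd.json','w'))"; python3 mv.py 480 -330 110 -170.2
```

```text
t 15.68 pos [637.1 -29.7  18.1] rpy [-179.95    0.    -80.19] F [ 0.  0. -1.] M [-0.01  0.15 -0.02] open 37.4 gf 0.0
cmd [637.1 -29.7  18.5 -80.2]
t 15.68 pos [637.1 -29.7  18.1] rpy [-179.95    0.    -80.19] F [ 0.  0. -1.] M [-0.01  0.15 -0.02] open 37.4 gf 0.0
cmd [637.1 -29.7  98.5 -80.2]
row [0.2692, 0.2059, -0.0115] az 1.571 rows needed 8.4
```

carry_out(rows=[[0, 0, -0.02, 0, 0, 0], [0, 0, -0.06, 0, 0, 0], [0, 0, -0.08, 0, 0, 0], [0, 0, -0.08, 0, 0, 0]])

```text
clock: 16.18
tool_pos: [0.6382, -0.0295, 0.1]
orientation: [-179.8, 0.0, -80.2]
force: [-0.8, 0.4, 0.5]
opening: 0.0373
gripper_force: 0.0
```

carry_out(rows=[[0.2692, 0.2059, -0.0115, 0, 0, 0.18], [0.2692, 0.2059, -0.0115, 0, 0, 0.36], [0.2692, 0.2059, -0.0115, 0, 0, 0.54], [0.2692, 0.2059, -0.0115, 0, 0, 0.72], [0.2692, 0.2059, -0.0115, 0, 0, 0.9], [0.2692, 0.2059, -0.0115, 0, 0, 1.08], [0.2692, 0.2059, -0.0115, 0, 0, 1.26], [0.2692, 0.2059, -0.0115, 0, 0, 1.44]], grip=-0.55)

```text
clock: 17.18
tool_pos: [0.4788, -0.3306, 0.1083]
orientation: [180.0, -0.1, -163.1]
force: [0.4, -0.6, 0.1]
opening: 0.0198
gripper_force: 0.0
```

carry_out(rows=[[0, 0, 0, 0, 0, 0.131], [0, 0, 0, 0, 0, 0.131], [0, 0, 0, 0, 0, 0.131]])

```text
clock: 17.55
tool_pos: [0.4794, -0.33, 0.1089]
orientation: [180.0, -0.0, -170.0]
force: [0.3, 0.2, -0.2]
opening: 0.0195
gripper_force: 0.0
```

```bash
python3 mv.py
cat > see.py <<'E'
import sys
from h import *
k=sys.argv[1]; snap('top','t%s.png'%k); snap('scene','s%s.png'%k)
t=cv2.imread('pics/t%s.png'%k); s=cv2.imread('pics/s%s.png'%k)
a=cv2.resize(t[120:245,205:325],(384,400),interpolation=cv2.INTER_CUBIC); b=cv2.resize(s[205:335,220:355],(415,400),interpolation=cv2.INTER_CUBIC)
cv2.imwrite('pics/c%s.png'%k,np.hstack([a,b]))
def rect(n,mask,roi,z,nm):
    m=np.zeros_like(mask); x0,y0,x1,y1=roi; m[y0:y1,x0:x1]=mask[y0:y1,x0:x1]
    c=max(cv2.findContours(m,cv2.RETR_EXTERNAL,cv2.CHAIN_APPROX_NONE)[0],key=cv2.contourArea)
    P=np.array([plane(n,q,z)[:2]*1000 for q in c[:,0].astype(float)],np.float32)
    r=cv2.minAreaRect(P); print(nm,np.round(r[0],1),np.round(r[1],1),round(r[2],1))
rect('top',cv2.inRange(t,(0,0,0),(75,75,75)),(250,150,295,225),.029,'carrier top')
rect('scene',cv2.inRange(s,(0,0,0),(60,60,60)),(265,212,325,250),.029,'carrier scene')
E
python3 see.py 3
```

```text
t 17.55 pos [ 479.4 -330.   108.9] rpy [ 1.7998e+02 -4.0000e-02 -1.7005e+02] F [ 0.3  0.2 -0.2] M [-0.02  0.05  0.02] open 19.5 gf 0.0
cmd [ 480.1 -330.   110.  -170.2]
carrier top [586.2 -71.7] [ 99.6 219.3] 89.5
carrier scene [529.9 -50.8] [68.9 59.3] 9.5
```

View pics/c3.png

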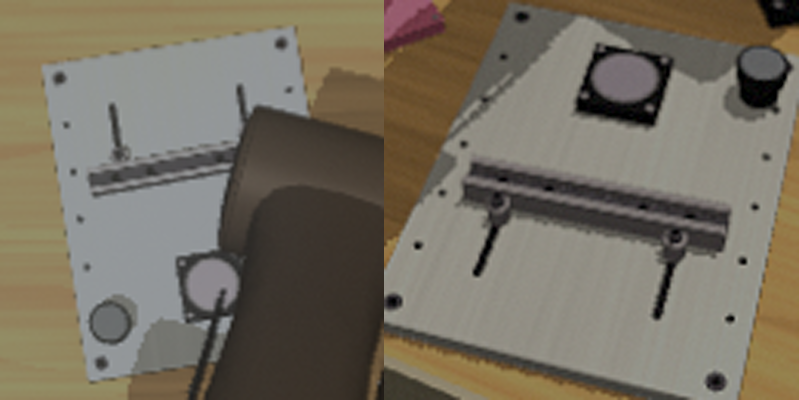

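The bar lies against both stops (c3 right: right stop (499,205), left stop (676,240)), and the carrier is still at (625,85). Next I'll work out the bar's yaw and the push start pose.

```bash
python3 - <<'E'
from h import *
S=lambda x,y:((x-384+.5)/3.074-.5+220,(y+.5)/3.077-.5+205)
P=[plane('scene',S(*q),.037)[:2]*1000 for q in((470,163),(729,208),(465,182),(725,226))]
for a,b in((0,1),(2,3)):
    d=P[b]-P[a]; print(P[a].round(1),P[b].round(1),'len',np.linalg.norm(d).round(1),'yaw',np.degrees(np.arctan2(-d[0],d[1])).round(2))
E
python3 mv.py 467 -64 90 -170.2 467 -64 17.5 -170.2
```

```text
[ 646. -116.] [610.9  57.6] len 177.1 yaw 11.45
[ 661.7 -111.4] [625.5  60. ] len 175.1 yaw 11.94
t 17.65 pos [ 479.6 -330.   109.1] rpy [ 1.7999e+02 -2.0000e-02 -1.7010e+02] F [-1.  -0.2 -0.1] M [-0.01  0.02  0.02] open 19.8 gf 0.0
cmd [ 480.1 -330.   110.  -170.2]
row [-0.0324, 0.2644, 0.02] az -0.0 rows needed 4.3
row [0.0, -0.0, 0.0725] az -0.0 rows needed 1.2
```

carry_out(rows=[[-0.0324, 0.2644, 0.02, 0, 0, -0.012], [-0.0324, 0.2644, 0.02, 0, 0, -0.012], [-0.0324, 0.2644, 0.02, 0, 0, -0.012], [-0.0324, 0.2644, 0.02, 0, 0, -0.012], [-0.0324, 0.2644, 0.02, 0, 0, -0.012], [-0.0324, 0.2644, 0.02, 0, 0, -0.012], [-0.0324, 0.2644, 0.02, 0, 0, -0.012]])

```text
clock: 18.52
tool_pos: [0.4667, -0.0644, 0.0895]
orientation: [-180.0, 0.0, -169.5]
force: [0.1, 0.1, 0.9]
opening: 0.0197
gripper_force: 0.0
```

carry_out(rows=[[0, 0, 0.03, 0, 0, 0], [0, 0, 0.06, 0, 0, 0], [0, 0, 0.0725, 0, 0, 0], [0, 0, 0.0725, 0, 0, 0]])

```text
clock: 19.02
tool_pos: [0.4664, -0.065, 0.0165]
orientation: [-180.0, -0.1, -169.6]
force: [0.6, 0.2, 0.4]
opening: 0.0198
gripper_force: 0.0
```

```bash
python3 sync.py; python3 mv.py; python3 see.py 4
```

```text
t 19.02 pos [466.4 -65.   16.5] rpy [-1.7998e+02 -8.0000e-02 -1.6958e+02] F [0.6 0.2 0.4] M [ 0.03  0.01 -0.  ] open 19.8 gf 0.0
cmd [ 466.4  -65.    16.9 -169.6]
carrier top [522.3 -53.6] [123.   91.1] 89.6
carrier scene [529.4 -51.2] [69.4 60.6] 8.8
```

View pics/c4.png

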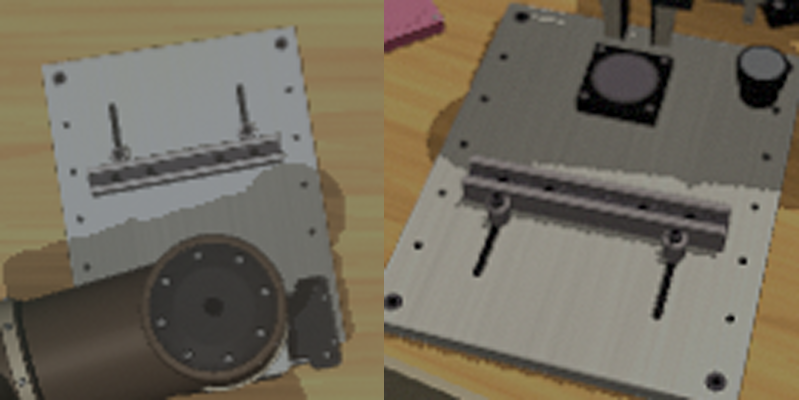

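c4 shows the two fingertips (616–663,30) behind the carrier and centred on it. Both stops touch the bar, at left (122,152) and (247,130). Pushing forward.

carry_out(rows=[[-0.004, 0, -0.001, 0, 0, 0], [-0.01, 0, -0.0015, 0, 0, 0], [-0.017, 0, -0.0015, 0, 0, 0], [-0.024, 0, -0.0015, 0, 0, 0], [-0.031, 0, -0.0015, 0, 0, 0], [-0.038, 0, -0.0015, 0, 0, 0], [-0.044, 0, -0.0015, 0, 0, 0], [-0.048, 0, -0.0015, 0, 0, 0]])

```text
clock: 20.12
tool_pos: [0.5142, -0.0552, 0.0183]
orientation: [180.0, -0.0, -169.5]
force: [-1.1, 0.2, 0.9]
opening: 0.0198
gripper_force: 0.7
```

carry_out(rows=[[-0.004, 0, 0, 0, 0, 0], [-0.01, 0, 0, 0, 0, 0], [-0.016, 0, 0, 0, 0, 0], [-0.02, 0, 0, 0, 0, 0], [-0.022, 0, 0, 0, 0, 0]])

```text
clock: 20.75
tool_pos: [0.5356, -0.0513, 0.0183]
orientation: [180.0, -0.0, -169.5]
force: [-1.2, -0.4, 1.0]
opening: 0.0199
gripper_force: 0.7
```

```bash
python3 mv.py
python3 - <<'E'
from h import *
im=snap('scene','s5.png'); s=cv2.imread('pics/s5.png')
cv2.imwrite('pics/c5.png',cv2.resize(s[210:300,230:350],(800,600),interpolation=cv2.INTER_CUBIC))
E
```

```text
t 20.75 pos [535.6 -51.3  18.3] rpy [ 1.8000e+02 -1.0000e-02 -1.6953e+02] F [-1.2 -0.4  1. ] M [-0.09  0.52  0.01] open 19.9 gf 0.7
cmd [ 466.4  -65.    16.9 -169.6]
```

View pics/c5.png

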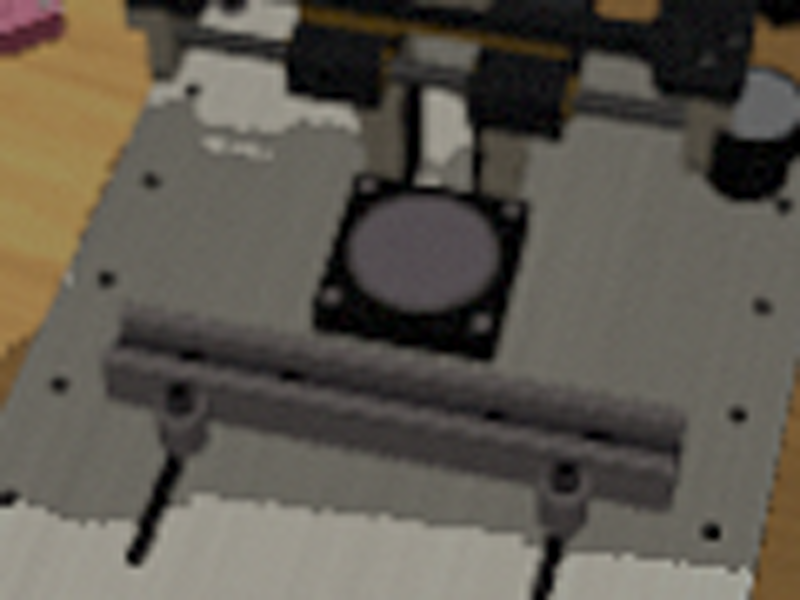

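c5 shows the carrier square in front of both fingertips, with its far edge (317,325)–(495,357) still a gap away from the bar. The bar is still on both stops, (182,400) and (565,480). I'll continue in small, force-watched steps.

carry_out(rows=[[-0.002, 0, 0, 0, 0, 0], [-0.004, 0, 0, 0, 0, 0], [-0.006, 0, 0, 0, 0, 0], [-0.007, 0, 0, 0, 0, 0]])

```text
clock: 21.3
tool_pos: [0.5425, -0.05, 0.0184]
orientation: [-180.0, -0.0, -169.5]
force: [-0.4, -0.2, 0.5]
opening: 0.0198
gripper_force: 0.6
```

carry_out(rows=[[-0.001, 0, 0, 0, 0, 0], [-0.002, 0, 0, 0, 0, 0], [-0.003, 0, 0, 0, 0, 0]])

```text
clock: 21.68
tool_pos: [0.5453, -0.0495, 0.0184]
orientation: [180.0, 0.0, -169.5]
force: [-1.2, 1.0, 0.0]
opening: 0.0196
gripper_force: 0.5
```

carry_out(rows=[[-0.001, 0, 0, 0, 0, 0], [-0.002, 0, 0, 0, 0, 0], [-0.0025, 0, 0, 0, 0, 0]])

```text
clock: 22.05
tool_pos: [0.5478, -0.0491, 0.0184]
orientation: [-180.0, 0.0, -169.5]
force: [-0.1, 0.1, 0.4]
opening: 0.0195
gripper_force: 0.6
```

```bash
python3 mv.py
python3 - <<'E'
from h import *
# gap along bar-normal: profile of brightness in the scene between carrier front edge and bar
s=cv2.cvtColor(cv2.imread('pics/s5.png'),cv2.COLOR_BGR2GRAY)
S=lambda x,y:(230+(x+.5)/6.667-.5,210+(y+.5)/6.667-.5)
for a,z in(((317,325),.015),((495,357),.015)): print((plane('scene',S(*a),z)*1000).round(1))
for a,z in(((125,310),.037),((685,415),.037)): print('bar near top',(plane('scene',S(*a),z)*1000).round(1))
E
```

```text
t 22.05 pos [547.8 -49.1  18.4] rpy [-180.      0.   -169.52] F [-0.1  0.1  0.4] M [-0.02  0.37 -0.04] open 19.5 gf 0.6
cmd [ 466.4  -65.    16.9 -169.6]
[607.2 -66.6  15. ]
[596.1  -9.   15. ]
bar near top [ 641.7 -116.6   37. ]
bar near top [609.5  58.   37. ]
```

carry_out(rows=[[-0.001, 0, 0, 0, 0, 0], [-0.002, 0, 0, 0, 0, 0], [-0.003, 0, 0, 0, 0, 0], [-0.004, 0, 0, 0, 0, 0]])

```text
clock: 22.55
tool_pos: [0.5517, -0.0483, 0.0184]
orientation: [-180.0, -0.0, -169.5]
force: [-0.4, -0.2, 1.0]
opening: 0.0196
gripper_force: 0.5
```

carry_out(rows=[[-0.0008, 0, 0, 0, 0, 0], [-0.0016, 0, 0, 0, 0, 0], [-0.0024, 0, 0, 0, 0, 0]])

```text
clock: 22.92
tool_pos: [0.5535, -0.048, 0.0183]
orientation: [180.0, -0.1, -169.5]
force: [-4.4, -0.4, 2.9]
opening: 0.0195
gripper_force: 1.9
```

carry_out(rows=[[-0.0008, 0, 0, 0, 0, 0], [-0.0016, 0, 0, 0, 0, 0], [-0.0024, 0, 0, 0, 0, 0]])

```text
clock: 23.3
tool_pos: [0.5536, -0.0481, 0.0179]
orientation: [180.0, -0.3, -169.6]
force: [-10.2, -1.0, 7.0]
opening: 0.0194
gripper_force: 4.9
```

```bash
python3 mv.py
```

```text
t 23.3 pos [553.6 -48.1  17.9] rpy [ 179.99   -0.29 -169.57] F [-10.2  -1.    7. ] M [-0.09  3.59  0.01] open 19.4 gf 4.9
cmd [ 466.4  -65.    16.9 -169.6]
```

The push is centred (F ≈ 10 N, Mz ≈ 0, both fingers loaded), so the edge is flush. I'll back straight off, lift and clear the view.

carry_out(rows=[[0.001, 0, 0, 0, 0, 0], [0.002, 0, 0, 0, 0, 0], [0.003, 0, 0, 0, 0, 0], [0.005, 0, 0, 0, 0, 0], [0.009, 0, 0, 0, 0, 0], [0.015, 0, 0, 0, 0, 0], [0.02, 0, 0, 0, 0, 0]])

```text
clock: 24.18
tool_pos: [0.5364, -0.0511, 0.0185]
orientation: [180.0, 0.0, -169.5]
force: [-0.0, 0.5, 0.1]
opening: 0.0197
gripper_force: 0.0
```

carry_out(rows=[[0.005, 0, -0.02, 0, 0, 0], [0.01, 0, -0.06, 0, 0, 0], [0.01, 0, -0.1, 0, 0, 0], [0.01, 0, -0.13, 0, 0, 0]])

```text
clock: 24.68
tool_pos: [0.527, -0.0529, 0.1503]
orientation: [-180.0, 0.1, -169.5]
force: [0.5, -0.3, 0.6]
opening: 0.0199
gripper_force: 0.0
```

```bash
python3 sync.py; python3 mv.py 380 -380 180 -169.5
```

```text
t 24.68 pos [527.  -52.9 150.3] rpy [-1.8000e+02  1.1000e-01 -1.6952e+02] F [ 0.5 -0.3  0.6] M [ 0.01 -0.12 -0.02] open 19.9 gf 0.0
cmd [ 527.   -52.9  150.7 -169.5]
row [0.2041, -0.2949, -0.0293] az -0.0 rows needed 5.8
```

carry_out(rows=[[0.2041, -0.2949, -0.0293, 0, 0, 0], [0.2041, -0.2949, -0.0293, 0, 0, 0], [0.2041, -0.2949, -0.0293, 0, 0, 0], [0.2041, -0.2949, -0.0293, 0, 0, 0], [0.2041, -0.2949, -0.0293, 0, 0, 0], [0.2041, -0.2949, -0.0293, 0, 0, 0], [0.2041, -0.2949, -0.0293, 0, 0, 0]])

```text
clock: 25.55
tool_pos: [0.3781, -0.3823, 0.1777]
orientation: [-180.0, -0.0, -169.8]
force: [-0.1, 0.6, 0.6]
opening: 0.0201
gripper_force: 0.0
```

Run:
```python
from h import *
snap('top','t6.png'); snap('scene','s6.png')
for n,roi in(('top',(240,150,310,215)),('scene',(260,215,345,290))):
    im=cv2.imread('pics/%s6.png'%n[0]); x0,y0,x1,y1=roi
    g=cv2.cvtColor(im,cv2.COLOR_BGR2GRAY)
    m=np.zeros(g.shape,np.uint8); m[y0:y1,x0:x1]=(g[y0:y1,x0:x1]<62)*255
    for c in cv2.findContours(m,cv2.RETR_EXTERNAL,cv2.CHAIN_APPROX_NONE)[0]:
        if cv2.contourArea(c)<25: continue
        P=np.array([plane(n,q,.029)[:2]*1000 for q in c[:,0].astype(float)],np.float32); r=cv2.minAreaRect(P)
        print(n,cv2.contourArea(c),np.round(r[0],1),np.round(r[1],1),round(r[2],1))
# brightness along the bar normal, across carrier far edge, at 3 lateral places (scene)
s=cv2.cvtColor(cv2.imread('pics/s6.png'),cv2.COLOR_BGR2GRAY); t=cv2.cvtColor(cv2.imread('pics/t6.png'),cv2.COLOR_BGR2GRAY)
a=np.radians(10.4); nv=np.array([np.cos(a),np.sin(a)]); tv=np.array([-np.sin(a),np.cos(a)])
for n,im in(('scene',s),('top',t)):
  for l in(-185,-165,-142,-118,-100):
    row=[]
    for d in range(590,626,3):
        u,v=proj(n,[*((nv*d+tv*l)/1000),.029]); row.append(int(cv2.getRectSubPix(im,(1,1),(float(u),float(v)))[0,0]))
    print(n,l,row)
```

```text
scene 274.5 [646.  -10.1] [ 18.8 146.5] 12.6
scene 207.5 [627.1 -16.8] [  9.8 152.6] 9.6
scene 119.0 [591.7 -39. ] [52.1 59.2] 11.0
scene 81.5 [491.2  34.5] [51.  20.2] 18.9
scene -185 [136, 138, 138, 134, 119, 105, 65, 44, 43, 51, 95, 113]
scene -165 [90, 53, 14, 12, 90, 112, 75, 46, 49, 54, 90, 116]
scene -142 [111, 113, 111, 91, 97, 108, 71, 44, 47, 52, 92, 113]
scene -118 [12, 9, 14, 32, 88, 103, 72, 46, 48, 55, 87, 107]
scene -100 [143, 142, 143, 142, 126, 111, 80, 42, 43, 51, 83, 116]
top -185 [148, 148, 148, 146, 120, 90, 111, 110, 80, 77, 78, 83]
top -165 [95, 68, 58, 59, 64, 75, 115, 117, 75, 77, 81, 94]
top -142 [135, 135, 129, 94, 63, 65, 121, 127, 89, 78, 78, 80]
top -118 [68, 67, 76, 83, 80, 73, 106, 118, 82, 78, 78, 82]
top -100 [148, 148, 148, 148, 138, 91, 108, 122, 80, 76, 78, 82]
```

The top-view profiles show no bright plate strip between the carrier and the bar at any of the three places across the carrier's face. The carrier's yaw (11.0°) agrees with the bar's (9.6–12.6°) within the image noise. The robot is clear and holds nothing, so I'm handing in.

```bash
python3 -c "
from plant import workorder; print(workorder.close_job())"
```

```text
the job is handed in; nothing more can be done
None
```

The job is handed in at about 26 s of robot time: by force readings and the last pictures, the straightedge is pressed lightly on both stops, the carrier is flush along it, and the gripper holds nothing and is clear.

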